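Lean the long board in the airing stand

TASK

Stand the long board up to air: lean it against the upright panel of the plywood stand, its foot on the stand's base tucked against the stop batten so that it cannot slide out and its upper end resting on the panel, going straight up the panel rather than askew. Let go of it there, and leave the short board and the square leg blank where they lie.

Things in the scene. Friction and masses are not known exactly. Their poses are not given: they have to be found in the camera images.
- long_board: the longest of three pieces of pale bare timber lying on the bench: a flat board 320 mm long, 50 mm wide, 20 mm thick, about 0.16 kg, lying flat. Origin at its very centre (10 mm above the bench at the start); x along its length, y across its width, z through its thickness. Both ends are alike.
- stand: Fixed plywood stand at the left. Origin at bench height midway between panel and batten; x level from batten to panel (roughly world +y), y along the panel, z up. Upright panel 280 mm wide, top at z 290 mm, face at x +120 mm. Dark stop batten parallel to it: inner face at x -120 mm, 30 mm deep, 25 mm high on the 12 mm thick base plate. Foot at the batten, the long board leans at about 45 deg.
- short_board: pale flat board like the long one but only 210 mm long (50 mm wide, 20 mm thick), lying flat beside it; to be left alone. Origin at its centre, x along its length.
- leg_blank: pale square timber 250 mm long, 40 mm by 40 mm, lying beside the boards; to be left alone. Origin at its centre, x along its length.

How it is judged:
By the outcome, as a careful person would: the job done as asked, in the order asked, and still so for the second after the job is handed in, with the robot touching nothing.
It also fails if it takes over 35 s, if anything falls off the work surface, if the arm or the gripper's body presses on something with over 40 N, if the wrist force passes 120 N, or if a joint passes its speed limit or range.

ROBOT

A 6-joint arm with a two-finger parallel gripper is mounted at the origin on the work surface. World frame = base frame: x ahead of the robot, y to its left, z up, the work surface at z = 0. Lengths are in mm, angles in rad, forces in N, time in s.
With the tool pointing down it reaches from about 350 to 975 mm from the base axis. Payload 7.1 kg.
Tool frame: the origin (TCP) lies on the front face of the gripper's body, between the roots of the fingers; the fingertips stand 80 mm ahead of it and the grasp point (between the pads) lies 61 mm ahead of it; z points along the fingers, y is the line along which they close (so a half turn about z gives the same grasp; the last joint's range is limited). The gripper opens to 88 mm and grips with 3 to 60 N. Pads are 20 mm wide; open, the fingers measure 115 mm over their backs; the gripper's body (75 mm by 178 mm) begins 61 mm behind the grasp point.
Start: joints at [-1.349, 0.423, 1.63, -0, 1.089, -0.019], TCP at [149.069, -606.946, 302.675] pointing down, gripper open.
Joint ranges: [-3, 3], [-0.9, 2.11], [0.09, 2.58], [-1.31, 4.45], [0.11, 2.69], [-2.54, 2.54]. Speed limits (rad/s): [2.39, 2.39, 3.01, 3.14, 3.14, 3.14].

INTERFACE

Orientations are given as a rotation vector (axis times angle).
In Python, from workcell import readout, vision, close_job gives the robot as it stands.
- The arm moves only by the tool servo_tool, never from a script. Its argument "plan" is a list that holds one entry, the list of rows, each a list of 7 numbers: the gripper command: -1 is fully open, 1 is shut, values between are in proportion, then the shift along the world's x, y, z in units of 40 mm (1.0 is 40 mm), then the turn, a rotation vector about the world's x, y, z in units of 5 degrees (1.0 is 5 degrees). A call has 1 to 5 rows; each row shifts and turns the commanded pose from where the row before left it; what a row does not reach is not made up. A row lasts 1/12 s, in which the tool goes at most 41.7 mm and 7.16 degrees, less where a joint would pass 70% of its speed; a pose out of reach is approached as far as the arm can. A call is refused whole if a number of a shift passes 1 or a number of a turn 1, either way. A call with a gripper value outside its range is refused whole. The fingers move at their own pace and stop on an object; the grip force is fixed at half the most. Time passes only in rows, so rows that do not move let the fingers close. It gives the time, the measured TCP pose, the force, the opening and the grip force at its end, in the units of the state.
- readout.get_obs(): the state, without advancing time (a new reading comes with each control period).
- vision.get_image(name): name is "scene" or "top"; returns the picture (384x512x3 uint8, red, green, blue); there is no depth.
- vision.camera_params(name): a dict with "fx", "fy", "cx", "cy" (pixels), "rvec" (rotation vector, rad) and "tvec" (3), from world to camera coordinates, as OpenCV has them. Camera axes: x right, y down, z forward; pixel columns grow to the right and rows downward; lengths in mm; the calibration is good to about 2 mm. A picture is of the moment at which its call begins. camera_params takes no time and is no camera call.
- close_job(): hands the job in; it is judged then, once.
The state is a dict: "t": time; "qpos": joint angles; "qvel": joint speeds; "joint_torque": joint torques, N m; "ee_pos": TCP position; "orientation": TCP orientation; "ft_force": force on the tool from outside, world axes, zero at the start; "moment": the same for the moment, N m; "width": finger opening in mm; "grasp_force": force on a finger pad.
Only numpy, scipy, OpenCV 4.12 (cv2) and the standard library are available. Lean on these libraries where they do the work, as an engineer would, in place of code of your own. Each camera call takes 0.05 s, during which the arm holds its last target. There are 200 camera calls.

## Working session

There is one attempt and no reset: what is moved stays moved. The work goes in short steps, Python scripts to look and compute and a tool call to move; the robot and the scene stay as the last step left them, time stands still between calls to the robot, and variables do not carry over. Pictures are saved under pics/ and viewed, at most 10 in all, crops included, and the job is handed in when it is done.

Besides the shell and the picture viewer there is one more tool, called after "Request:" in YAML: its name, and indented under it one key for each argument. servo_tool: Moves the arm, as the interface text tells. Its arguments: {"type":"object","properties":{"plan":{"type":"array"}},"required":["plan"]}

```bash
mkdir -p pics; python3 - <<'E'
from workcell import readout, vision
import cv2
for n in ("top","scene"):
    im=vision.get_image(n); cv2.imwrite(f"pics/{n}0.png",cv2.resize(im[:,:,::-1],(800,600),interpolation=cv2.INTER_CUBIC))
    print({k:(v if not hasattr(v,'round') else v) for k,v in vision.camera_params(n).items()})
o=readout.get_obs(); print(o)
E
```

```text
{'fx': 441.3001898549063, 'fy': 441.3001898549063, 'cx': 256.7614102760618, 'cy': 193.75954105036362, 'rvec': array([ 2.12807975, -2.12207403,  0.14148313]), 'tvec': array([-43.20760796, 522.85206048, 980.78172519])}
{'fx': 469.8621630253432, 'fy': 469.8621630253432, 'cx': 253.81458299335486, 'cy': 192.93406465850123, 'rvec': array([ 1.65596366,  1.73057318, -0.8104807 ]), 'tvec': array([  55.46042229, -293.10044401, 1568.77241273])}
{'t': 0.1, 'qpos': array([-1.34899370e+00,  4.23767011e-01,  1.63057497e+00, -4.17642309e-05,
        1.08857645e+00, -1.89773456e-02]), 'qvel': array([ 7.13692703e-05, -6.24088366e-04, -2.45790142e-03, -9.35769669e-04,
        1.88155659e-04, -2.27152471e-03]), 'joint_torque': array([ 1.13487893e-04, -5.45615423e+01, -2.74326074e+01,  6.44478248e-02,
        1.88447151e-02, -2.76225455e-05]), 'ee_pos': array([ 148.98659964, -606.60137846,  301.99290189]), 'orientation': array([-3.11754404e+00, -3.77175598e-01,  2.68523441e-04]), 'ft_force': array([0.22966012, 0.22484858, 0.10105759]), 'moment': array([ 0.02726856,  0.02466288, -0.0210228 ]), 'grasp_force': 0.0, 'width': 87.574781808664}
```

View pics/top0.png

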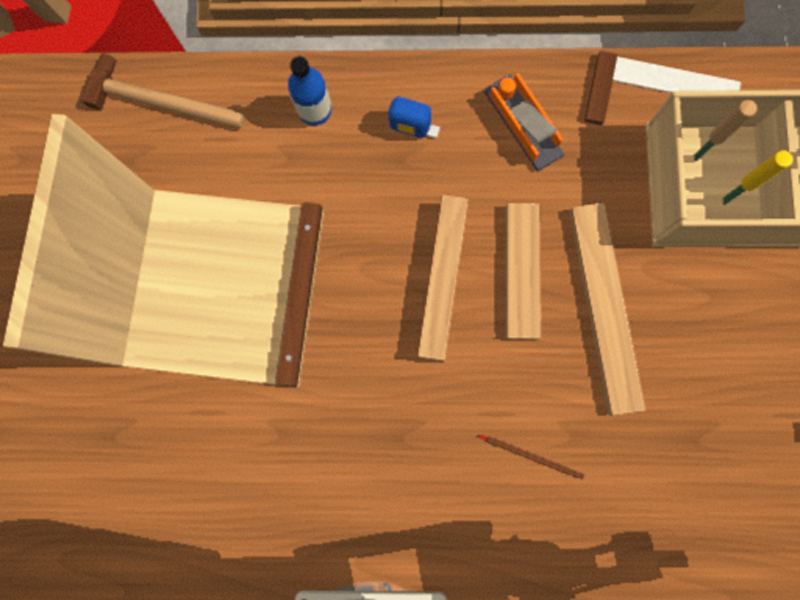

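View pics/scene0.png

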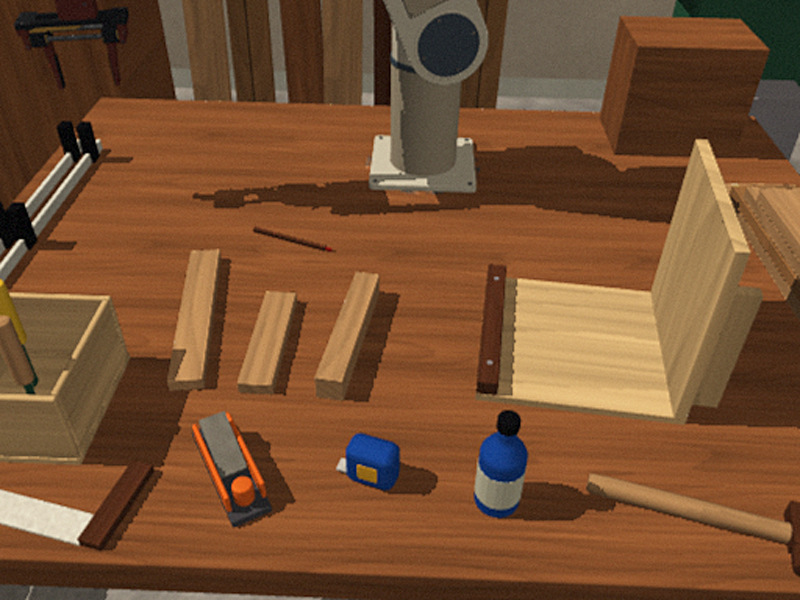

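The top view shows the long board at right, with corners near (574,207), (603,204), (644,410) and (612,414). The batten runs from (312,205) to (287,386), and the panel foot line from (154,190) to (124,365). The scene view agrees. I'll enlarge both areas.

```bash
python3 - <<'E'
import cv2
im=cv2.imread("pics/top0.png")
from workcell import vision
im=vision.get_image("top")[:,:,::-1]; cv2.imwrite("pics/raw.png",im)
a=im[120:275,355:425]; b=im[65:255,0:215]   # board x4-> ; stand
A=cv2.resize(a,None,fx=3.8,fy=3.8,interpolation=cv2.INTER_CUBIC)
B=cv2.resize(b,None,fx=2.4,fy=2.4,interpolation=cv2.INTER_CUBIC)
import numpy as np
C=np.zeros((600,800,3),np.uint8); C[:A.shape[0],:A.shape[1]]=A; C[:B.shape[0],280:280+B.shape[1]]=B
cv2.imwrite("pics/crop1.png",C); print(A.shape,B.shape)
E
```

```text
(589, 266, 3) (456, 516, 3)
```

View pics/crop1.png

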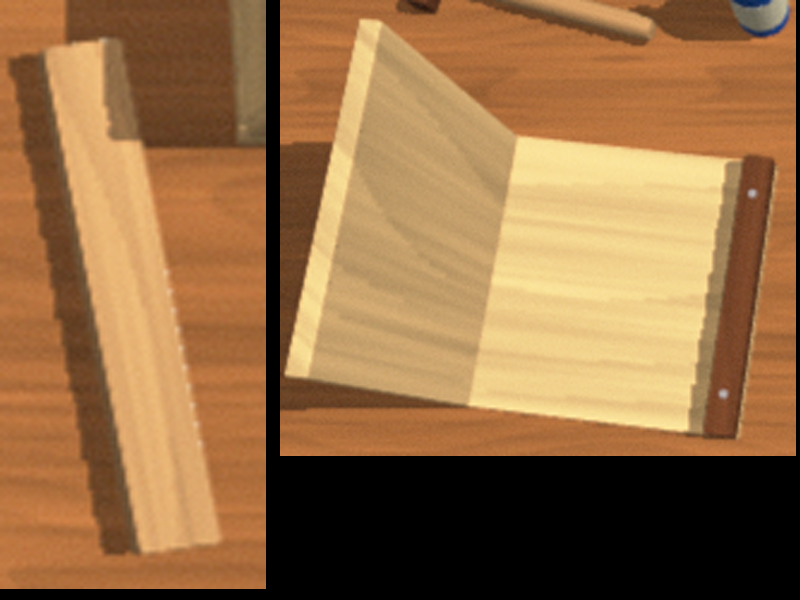

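The crop shows the board's top corners at (45,50), (120,39), (221,543) and (141,553). In the stand crop the panel foot line runs (516,136) to (469,405), the panel's top inner edge (381,22) to (308,377), the batten's inner top edge (743,157) to (705,434) and its outer edge (773,160) to (738,438).

```bash
cat >h.py <<'E'
import numpy as np, cv2
from workcell import readout, vision
def cam(n):
    p=vision.camera_params(n); return np.array([[p['fx'],0,p['cx']],[0,p['fy'],p['cy']],[0,0,1.]]),p['rvec'],p['tvec']
def px2w(n,uv,z):
    K,r,t=cam(n); R=cv2.Rodrigues(r)[0]; c=-R.T@t
    d=R.T@np.linalg.inv(K)@np.array([uv[0],uv[1],1.]); return c+d*(z-c[2])/d[2]
def proj(n,P):
    K,r,t=cam(n); return cv2.projectPoints(np.float64(P).reshape(-1,3),r,t,K,None)[0][:,0]
E
python3 - <<'E'
from h import *
np.set_printoptions(precision=1,suppress=True)
A=lambda u,v:((u+.5)/3.8-.5+355,(v+.5)/3.8-.5+120)
B=lambda u,v:((u-280+.5)/2.4-.5,(v+.5)/2.4-.5+65)
q=[px2w("top",A(*c),20) for c in [(45,50),(120,39),(221,543),(141,553)]]
print(np.array(q), "c",np.mean(q,0)); d=(q[0]+q[1]-q[2]-q[3])/2; print("L",np.hypot(*d[:2]),"yaw",np.degrees(np.arctan2(d[1],d[0])))
for nm,z,a,b in [("foot",12,(516,136),(469,405)),("ptop",290,(381,22),(308,377)),("bin",37,(743,157),(705,434)),("bout",37,(773,160),(738,438))]:
    a,b=px2w("top",B(*a),z),px2w("top",B(*b),z); e=a-b
    print(nm,a,b,np.linalg.norm(e),np.degrees(np.arctan2(e[1],e[0])),(a+b)/2)
E
```

```text
[[ 675.  -304.1   20. ]
 [ 682.1 -351.5   20. ]
 [ 367.4 -398.7   20. ]
 [ 361.3 -350.7   20. ]] c [ 521.4 -351.2   20. ]
L 317.6817048990187 yaw 8.4896239431943
foot [708.9 352.9  12. ] [431.9 382.4  12. ] 278.5811828389137 -6.085281995820713 [570.4 367.7  12. ]
ptop [707.4 350.7 290. ] [432.7 381.8 290. ] 276.521567579049 -6.445518132615341 [570.  366.2 290. ]
bin [677.8 112.7  37. ] [403.2 141.4  37. ] 276.08357068867804 -5.967991178356116 [540.5 127.   37. ]
bout [674.6  82.6  37. ] [399.5 109.6  37. ] 276.379393494865 -5.6043652243617235 [537.1  96.1  37. ]
```

Request:
servo_tool:
  plan:
    - [[-1, 0.8, 0.5, -0.2, 0, 0, -0.1], [-1, 0.8, 0.5, -0.2, 0, 0, -0.1], [-1, 0.8, 0.5, -0.2, 0, 0, -0.1], [-1, 0.8, 0.5, -0.2, 0, 0, -0.1], [-1, 0.8, 0.5, -0.2, 0, 0, -0.1]]

```text
t: 0.57
ee_pos: [310.1, -505.8, 262.2]
orientation: [-3.126, -0.308, 0.0]
ft_force: [0.5, -0.4, 0.3]
width: 87.9
grasp_force: 0.0
```

Request:
servo_tool:
  plan:
    - [[-1, 0.8, 0.6, -0.2, 0, 0, -0.1], [-1, 0.8, 0.6, -0.2, 0, 0, -0.1], [-1, 0.8, 0.6, -0.2, 0, 0, -0.1], [-1, 0.8, 0.6, -0.2, 0, 0, -0.1], [-1, 0.8, 0.6, -0.2, 0, 0, -0.1]]

```text
t: 0.98
ee_pos: [470.3, -385.5, 222.2]
orientation: [-3.132, -0.24, 0.0]
ft_force: [0.8, -0.0, 0.2]
width: 87.9
grasp_force: 0.0
```

Request:
servo_tool:
  plan:
    - [[-1, 0.64, 0.43, -0.4, 0, 0, -0.05], [-1, 0.64, 0.43, -0.6, 0, 0, 0], [-1, 0, 0, -0.9, 0, 0, 0], [-1, 0, 0, -0.9, 0, 0, 0], [-1, 0, 0, -0.5, 0, 0, 0]]

```text
t: 1.4
ee_pos: [519.4, -350.7, 86.9]
orientation: [-3.13, -0.236, 0.005]
ft_force: [-1.3, 0.3, -0.3]
width: 88.0
grasp_force: 0.0
```

```bash
python3 - <<'E'
from h import *
im=vision.get_image("top")[:,:,::-1]; b=im[110:285,300:500]
im2=vision.get_image("scene")[:,:,::-1][130:280,60:260]
A=np.vstack([cv2.resize(b,None,fx=2,fy=2,interpolation=cv2.INTER_CUBIC)]);B=cv2.resize(im2,None,fx=2,fy=2,interpolation=cv2.INTER_CUBIC)
C=np.zeros((350,800,3),np.uint8);C[:350,:400]=A;C[:300,400:]=B
cv2.imwrite("pics/grasp.png",C); print(readout.get_obs()['ee_pos'],readout.get_obs()['qpos'])
E
```

```text
[ 518.20072634 -350.68951697   86.5502847 ] [-6.13957588e-01  7.20911815e-01  1.71445885e+00 -3.78022490e-05
  7.14086000e-01  8.07135221e-01]
```

View pics/grasp.png

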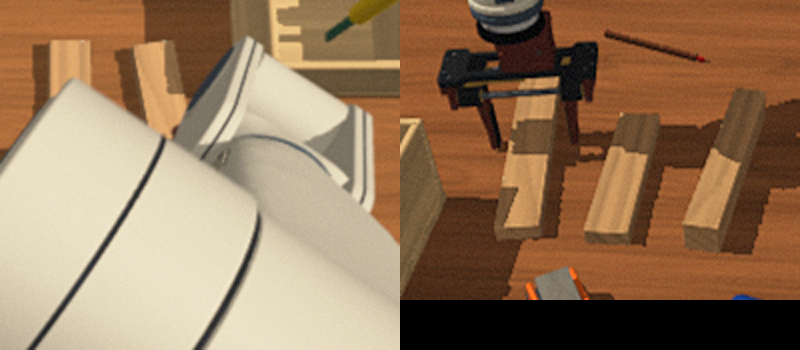

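The scene crop shows the fingers at (490,140) and (570,135), on either side of the long board near its middle and clear of the short board. I'll lower slightly and close.

Request:
servo_tool:
  plan:
    - [[-1, 0.05, 0, -0.08, 0, 0, 0], [1, 0, 0, 0, 0, 0, 0], [1, 0, 0, 0, 0, 0, 0], [1, 0, 0, 0, 0, 0, 0], [1, 0, 0, 0, 0, 0, 0]]

```text
t: 1.92
ee_pos: [522.8, -353.1, 89.0]
orientation: [3.131, 0.234, 0.003]
ft_force: [-0.4, -0.7, 0.7]
width: 64.5
grasp_force: 0.0
```

Request:
servo_tool:
  plan:
    - [[1, 0, 0, 0, 0, 0, 0], [1, 0, 0, 0, 0, 0, 0], [1, 0, 0, 0, 0, 0, 0]]

```text
t: 2.17
ee_pos: [522.4, -352.7, 88.1]
orientation: [3.132, 0.234, 0.001]
ft_force: [-0.4, 0.3, 4.2]
width: 49.9
grasp_force: 30.0
```

Request:
servo_tool:
  plan:
    - [[1, 0, 0, 0.4, 0, 0, 0], [1, 0, 0, 0.9, 0, 0, 0], [1, 0, 0, 0.9, 0, 0, 0], [1, 0, 0, 0.9, 0, 0, 0], [1, 0, 0, 0.9, 0, 0, 0]]

```text
t: 2.58
ee_pos: [521.8, -352.2, 248.6]
orientation: [-3.132, -0.234, 0.002]
ft_force: [-0.5, 0.1, -1.3]
width: 50.0
grasp_force: 30.0
```

Request:
servo_tool:
  plan:
    - [[1, 0.04, 0.6, 0.3, 0, 0, 0.7], [1, 0.04, 0.84, 0.2, 0, 0, 0.94], [1, 0.04, 0.84, 0, 0, 0, 0.94], [1, 0.04, 0.84, 0, 0, 0, 0.94], [1, 0.04, 0.84, 0, 0, 0, 0.94]]

```text
t: 3.0
ee_pos: [529.8, -192.7, 267.6]
orientation: [-3.027, -0.841, 0.0]
ft_force: [0.7, -0.5, -2.3]
width: 49.9
grasp_force: 30.0
```

Request:
servo_tool:
  plan:
    - [[1, 0.04, 0.84, 0, 0, 0, 0.94], [1, 0.04, 0.84, 0, 0, 0, 0.94], [1, 0.04, 0.84, 0, 0, 0, 0.94], [1, 0.04, 0.84, 0, 0, 0, 0.94], [1, 0.04, 0.84, 0, 0, 0, 0.94]]

```text
t: 3.42
ee_pos: [537.7, -24.5, 267.3]
orientation: [-2.792, -1.44, 0.001]
ft_force: [0.4, -0.3, -2.0]
width: 49.9
grasp_force: 30.0
```

Request:
servo_tool:
  plan:
    - [[1, 0.04, 0.6, 0, 0, 0, 0.98], [1, 0.04, 0.5, 0, 0, 0, 0.98], [1, 0.04, 0.4, 0, 0, 0, 0.98], [1, 0.04, 0.4, 0, 0, 0, 0.98], [1, 0.04, 0.4, 0, 0, 0, 0.98]]

```text
t: 3.83
ee_pos: [545.8, 66.9, 267.2]
orientation: [-2.422, -2.0, 0.001]
ft_force: [-0.1, -0.6, -2.6]
width: 49.9
grasp_force: 30.0
```

Request:
servo_tool:
  plan:
    - [[1, 0.04, 0.4, 0, 0, 0, 0.96], [1, 0, 0.2, 0, 0.91, -0.1, 0], [1, 0, 0.2, 0, 0.91, -0.1, 0], [1, 0, 0.2, 0, 0.91, -0.1, 0], [1, 0, 0.2, 0, 0.91, -0.1, 0]]

```text
t: 4.25
ee_pos: [547.7, 114.4, 267.5]
orientation: [-2.164, -1.938, -0.353]
ft_force: [-0.6, 0.8, -2.7]
width: 49.5
grasp_force: 30.0
```

```bash
cat >>h.py <<'E'
from scipy.spatial.transform import Rotation as Ro
S=np.array([0.106,0.994,0])
def st():
    np.set_printoptions(precision=3,suppress=True)
    o=readout.get_obs(); R=Ro.from_rotvec(o['orientation']).as_matrix(); print('t',o['t'],'q',o['qpos'],'tcp',o['ee_pos'],'f',o['ft_force'],'w',o['width'])
    x=R[:,0]; print('tool x',x,'tilt',np.degrees(np.arcsin(x[2])),'yaw',np.degrees(np.arctan2(x[1],x[0])),'y',R[:,1],'z',R[:,2])
    c=o['ee_pos']+78*R[:,2]; print('centre',c,'stand x',(c-[555.4,247,0])@S)
    return o,R,c
E
python3 -c "from h import *; st()"
```

```text
t 4.25 q [ 0.056  0.364  1.852  0.407  0.912 -0.083] tcp [547.693 114.435 267.505] f [-0.648  0.775 -2.661] w 49.53743541227494
tool x [0.104 0.942 0.318] tilt 18.513462336895426 yaw 83.67863895128625 y [ 0.994 -0.11  -0.   ] z [ 0.035  0.316 -0.948]
centre [550.414 139.052 193.542] stand x -107.82856488885007
```

Request:
servo_tool:
  plan:
    - [[1, 0, 0.2, 0, 0.91, -0.1, 0], [1, 0, 0.2, 0, 0.91, -0.1, 0], [1, 0, 0.2, 0, 0.91, -0.1, 0], [1, 0, 0.2, 0, 0.91, -0.1, 0], [1, 0, 0.2, 0, 0.91, -0.1, 0]]

```text
t: 4.67
ee_pos: [547.8, 153.9, 267.5]
orientation: [-1.912, -1.711, -0.722]
ft_force: [-0.4, -0.1, -2.7]
width: 49.7
grasp_force: 30.0
```

Request:
servo_tool:
  plan:
    - [[1, 0, 0.2, 0, 0.91, -0.1, 0], [1, 0, 0.2, 0, 0.91, -0.1, 0], [1, 0, 0.2, 0, 0.91, -0.1, 0], [1, 0, 0, 0, 0, 0, 0], [1, 0, 0, 0, 0, 0, 0]]

```text
t: 5.08
ee_pos: [547.5, 177.4, 266.4]
orientation: [-1.751, -1.565, -0.903]
ft_force: [-0.2, -0.1, -2.2]
width: 49.7
grasp_force: 30.0
```

```bash
python3 - <<'E'
from h import *
o,R,c=st()
# board predicted corners drawn on both views
P=[c+R@np.array([a*160,b*25,d*10]) for a in(-1,1) for b in(-1,1) for d in(-1,1)]
C=np.zeros((600,800,3),np.uint8)
for n,(r0,r1,c0,c1),x in (("top",(40,270,0,230),0),("scene",(80,280,290,512),400)):
    im=vision.get_image(n)[:,:,::-1][r0:r1,c0:c1]; f=min(400/im.shape[1],600/im.shape[0]); A=cv2.resize(im,None,fx=f,fy=f,interpolation=cv2.INTER_CUBIC)
    for p in proj(n,P): cv2.circle(A,(int((p[0]-c0+.5)*f),int((p[1]-r0+.5)*f)),2,(0,0,255),-1)
    C[:A.shape[0],x:x+A.shape[1]]=A[:,:400]
cv2.imwrite("pics/tilt.png",C)
E
```

```text
t 5.0833 q [-0.04   0.482  1.928  1.171  1.085 -0.713] tcp [547.469 177.409 266.391] f [-0.226 -0.087 -2.208] w 49.74615915671524
tool x [0.066 0.573 0.817] tilt 54.76094300227112 yaw 83.39954438837671 y [ 0.994 -0.11  -0.003] z [ 0.088  0.812 -0.577]
centre [554.346 240.744 221.386] stand x -6.330556247348033
```

View pics/tilt.png

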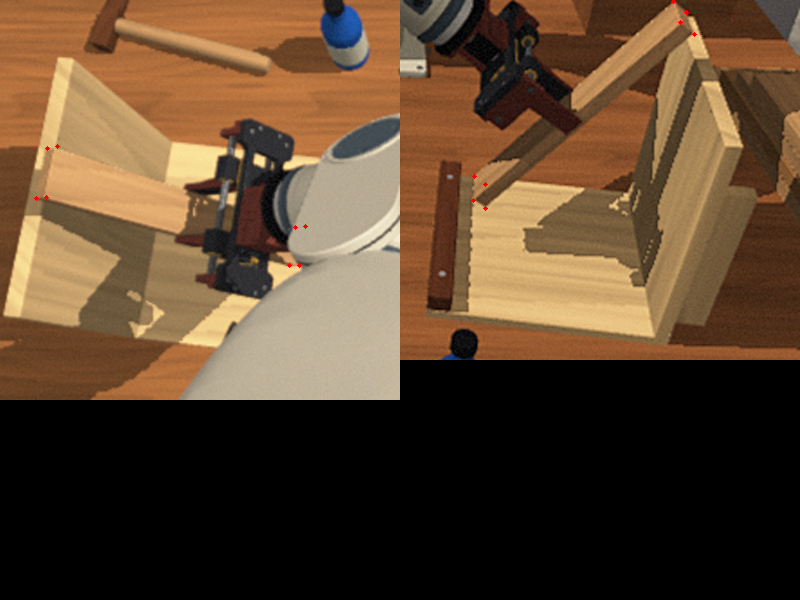

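The predicted corners (red) match the held board: foot at about (486,205) and top at about (692,33) in the scene half. The foot is just inside the batten and the top is clear of the panel. I'll lower it to the base.

Request:
servo_tool:
  plan:
    - [[1, 0, 0, -0.5, 0, 0, 0], [1, 0, 0, -0.5, 0, 0, 0], [1, 0, 0, -0.4, 0, 0, 0], [1, 0, 0, -0.1, 0, 0, 0], [1, 0, 0, 0, 0, 0, 0]]

```text
t: 5.6
ee_pos: [547.7, 177.9, 207.0]
orientation: [-1.749, -1.564, -0.905]
ft_force: [0.6, -0.9, -1.0]
width: 49.7
grasp_force: 30.0
```

Request:
servo_tool:
  plan:
    - [[1, 0, 0, -0.06, 0, 0, 0], [1, 0, 0, -0.06, 0, 0, 0], [1, 0, 0, 0, 0, 0, 0]]

```text
t: 5.85
ee_pos: [548.2, 177.8, 203.2]
orientation: [-1.748, -1.565, -0.908]
ft_force: [-0.4, -0.1, -2.9]
width: 49.9
grasp_force: 30.0
```

Request:
servo_tool:
  plan:
    - [[1, 0, 0, -0.08, 0, 0, 0], [1, 0, 0, -0.08, 0, 0, 0], [1, -0.01, -0.1, 0, 0, 0, 0], [1, -0.01, -0.1, 0, 0, 0, 0], [1, 0, 0, 0, 0, 0, 0]]

```text
t: 6.27
ee_pos: [547.1, 169.1, 196.3]
orientation: [-1.749, -1.564, -0.908]
ft_force: [0.1, -0.4, -2.2]
width: 49.8
grasp_force: 30.0
```

Request:
servo_tool:
  plan:
    - [[1, -0.01, -0.08, 0, 0, 0, 0], [1, -0.01, -0.08, 0, 0, 0, 0], [1, 0, 0, 0, 0, 0, 0]]

```text
t: 6.52
ee_pos: [546.3, 162.9, 196.3]
orientation: [-1.749, -1.564, -0.908]
ft_force: [1.0, 0.3, -2.4]
width: 49.8
grasp_force: 30.0
```

Request:
servo_tool:
  plan:
    - [[1, 0, -0.05, 0, 0, 0, 0], [1, 0, -0.05, 0, 0, 0, 0], [1, 0, 0, 0, 0, 0, 0]]

```text
t: 6.77
ee_pos: [546.3, 159.7, 196.9]
orientation: [-1.747, -1.563, -0.909]
ft_force: [0.1, 4.5, 1.3]
width: 49.6
grasp_force: 30.0
```

Request:
servo_tool:
  plan:
    - [[1, 0, 0, -0.06, 0, 0, 0], [1, 0, 0, -0.06, 0, 0, 0], [1, 0, 0, 0, 0, 0, 0]]

```text
t: 7.02
ee_pos: [546.8, 160.5, 192.9]
orientation: [-1.744, -1.562, -0.911]
ft_force: [-0.9, 7.2, 11.6]
width: 49.8
grasp_force: 30.0
```

The foot is now pressing on both the batten and the base. I'll pivot it down toward 46° about the foot.

Request:
servo_tool:
  plan:
    - [[1, 0.02, 0.16, -0.02, -0.44, 0.05, 0], [1, 0.02, 0.16, -0.03, -0.44, 0.05, 0], [1, 0.02, 0.16, -0.03, -0.44, 0.05, 0], [1, 0, 0, 0, 0, 0, 0]]

```text
t: 7.35
ee_pos: [549.4, 180.5, 189.8]
orientation: [-1.828, -1.64, -0.821]
ft_force: [0.9, 6.9, 6.3]
width: 50.0
grasp_force: 30.0
```

Request:
servo_tool:
  plan:
    - [[1, 0.01, 0.08, -0.02, -0.22, 0.02, 0], [1, 0, 0, 0, 0, 0, 0]]

```text
t: 7.52
ee_pos: [549.8, 183.4, 189.0]
orientation: [-1.84, -1.65, -0.807]
ft_force: [-0.2, 8.7, 7.5]
width: 49.7
grasp_force: 30.0
```

```bash
python3 -c "from h import *; st()"
```

```text
t 7.5167 q [ 0.007  0.582  1.932  1.148  0.928 -0.756] tcp [549.847 183.438 189.032] f [-0.243  8.675  7.493] w 49.70499977172856
tool x [0.073 0.674 0.735] tilt 47.314651088281856 yaw 83.78696191012 y [ 0.994 -0.109  0.001] z [ 0.081  0.731 -0.678]
centre [556.135 240.429 136.15 ] stand x -6.45389102699181
```

Request:
servo_tool:
  plan:
    - [[1, 0.01, 0.07, -0.02, -0.2, 0.02, 0], [1, 0, 0.05, -0.02, -0.16, 0.02, 0], [1, 0, 0, 0, 0, 0, 0]]

```text
t: 7.77
ee_pos: [550.4, 188.3, 187.7]
orientation: [-1.861, -1.669, -0.782]
ft_force: [1.6, 8.2, 9.2]
width: 50.0
grasp_force: 30.0
```

```bash
python3 - <<'E'
from h import *
o,R,c=st()
C=np.zeros((600,800,3),np.uint8)
for n,(r0,r1,c0,c1),x in (("top",(60,270,0,200),0),("scene",(80,280,290,490),400)):
    im=vision.get_image(n)[:,:,::-1][r0:r1,c0:c1]; f=400/im.shape[1]; A=cv2.resize(im,None,fx=f,fy=f,interpolation=cv2.INTER_CUBIC)
    C[:A.shape[0],x:x+A.shape[1]]=A[:,:400]
cv2.imwrite("pics/lean.png",C[:440])
E
```

```text
t 7.7667 q [ 0.025  0.577  1.929  1.124  0.902 -0.722] tcp [550.405 188.332 187.659] f [1.566 8.24  9.237] w 49.95454068811113
tool x [0.076 0.696 0.714] tilt 45.55331103594576 yaw 83.77424362313506 y [ 0.994 -0.109  0.001] z [ 0.078  0.71  -0.7  ]
centre [556.525 243.679 133.04 ] stand x -3.181365840810156
```

View pics/lean.png

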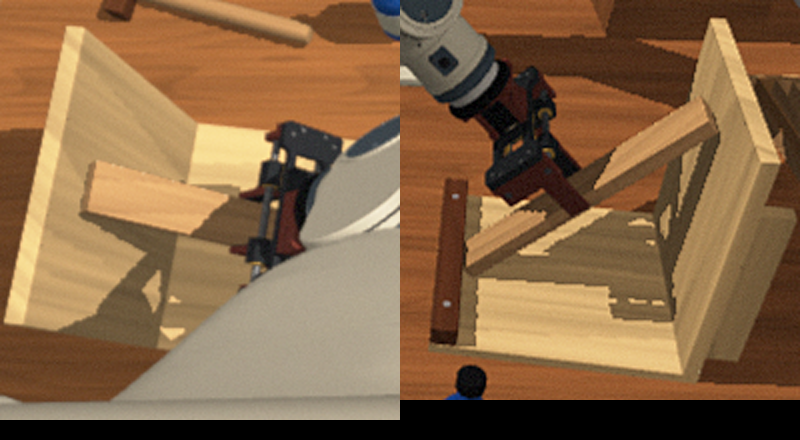

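The scene half shows the foot at the batten (470,265) and the top end nearly on the panel (712,115). I'll lower it a bit more, then release.

Request:
servo_tool:
  plan:
    - [[1, 0, 0.06, -0.02, -0.18, 0.02, 0], [1, 0, 0.02, 0, -0.08, 0, 0], [1, 0, 0, 0, 0, 0, 0]]

```text
t: 8.12
ee_pos: [550.5, 191.5, 187.0]
orientation: [-1.877, -1.683, -0.765]
ft_force: [1.3, 9.1, 8.5]
width: 49.7
grasp_force: 30.0
```

Request:
servo_tool:
  plan:
    - [[0.5, 0, 0, 0, 0, 0, 0], [0.1, 0, 0, 0, 0, 0, 0], [-0.5, 0, 0, 0, 0, 0, 0], [-1, 0, 0, 0, 0, 0, 0], [-1, 0, 0, 0, 0, 0, 0]]

```text
t: 8.53
ee_pos: [549.3, 189.5, 184.6]
orientation: [-1.881, -1.683, -0.76]
ft_force: [-0.5, -0.2, -0.5]
width: 66.2
grasp_force: 0.0
```

Request:
servo_tool:
  plan:
    - [[-1, 0, 0, 0, 0, 0, 0], [-1, 0, 0, 0, 0, 0, 0], [-1, 0, 0, 0, 0, 0, 0]]

```text
t: 8.78
ee_pos: [549.4, 189.6, 184.8]
orientation: [-1.881, -1.683, -0.76]
ft_force: [-0.2, -0.1, 0.1]
width: 85.9
grasp_force: 0.0
```

Request:
servo_tool:
  plan:
    - [[-1, -0.02, -0.2, 0.2, 0, 0, 0], [-1, -0.04, -0.4, 0.4, 0, 0, 0], [-1, -0.07, -0.65, 0.65, 0, 0, 0], [-1, -0.07, -0.65, 0.65, 0, 0, 0], [-1, -0.07, -0.65, 0.65, 0, 0, 0]]

```text
t: 9.2
ee_pos: [538.0, 86.4, 288.3]
orientation: [-1.881, -1.683, -0.759]
ft_force: [-0.1, -0.6, -0.3]
width: 88.1
grasp_force: 0.0
```

Request:
servo_tool:
  plan:
    - [[-1, -0.05, -0.6, 0.7, 0, 0, 0], [-1, -0.05, -0.9, 0.2, 0, 0, 0], [-1, -0.05, -0.9, 0.2, 0, 0, 0], [-1, -0.05, -0.9, 0.2, 0, 0, 0], [-1, 0, 0, 0, 0, 0, 0]]

```text
t: 9.62
ee_pos: [531.3, -49.9, 341.2]
orientation: [-1.887, -1.683, -0.764]
ft_force: [0.8, -0.7, -0.4]
width: 87.8
grasp_force: 0.0
```

```bash
python3 - <<'E'
from h import *
o,R,c=st()
C=np.zeros((600,800,3),np.uint8)
for n,(r0,r1,c0,c1),x in (("top",(60,270,0,210),0),("scene",(110,290,300,490),400)):
    im=vision.get_image(n)[:,:,::-1]; cv2.imwrite(f"pics/{n}_end.png",im); im=im[r0:r1,c0:c1]; f=400/im.shape[1]; A=cv2.resize(im,None,fx=f,fy=f,interpolation=cv2.INTER_CUBIC)
    C[:A.shape[0],x:x+A.shape[1]]=A[:,:400]
cv2.imwrite("pics/done.png",C[:440])
E
```

```text
t 9.6167 q [-0.407  0.35   1.811  0.754  1.33  -0.615] tcp [531.297 -49.855 341.208] f [ 0.821 -0.677 -0.402] w 87.79093205082528
tool x [0.081 0.716 0.693] tilt 43.88992211234188 yaw 83.58211585273347 y [ 0.993 -0.115  0.004] z [ 0.083  0.688 -0.721]
centre [537.742   3.836 284.996] stand x -243.57689381618087
```

View pics/done.png

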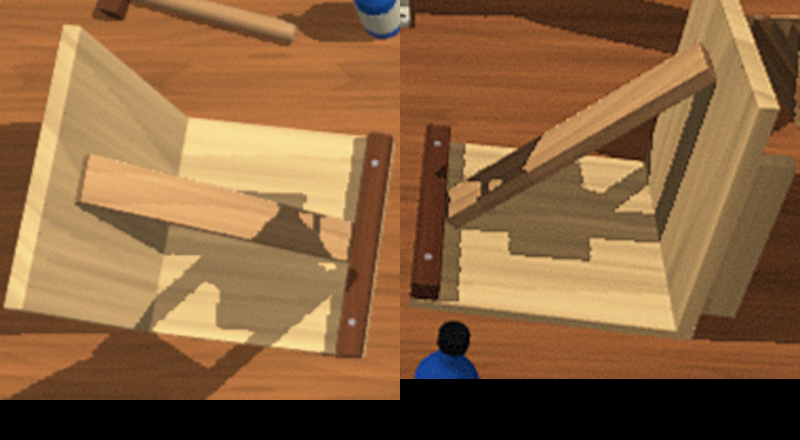

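The board leans straight up the panel: in the top half its upper end is at (85,180) and its foot is against the batten at (350,240). The arm is clear, so I'll hand it in.

```bash
python3 -c "from workcell import close_job; print(close_job())"
```

```text
the job is handed in; nothing more can be done
None
```

The long board is leaning straight up the panel at about 45°, foot tucked against the batten and released. The short board and leg blank were not touched, and the job was handed in at about 10 s of the 35 s allowed.

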